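# Release a stuck sample tray with the release pin

## Task

The sample tray of the grey module with the red perforated top is locked in. Take the orange release pin from the blue rack, push it gently through the small white-ringed hole in the module's top until the hidden latch trips and the tray springs out by itself, then draw it out and hang it back upright in the free socket of the rack. Touch the module with nothing but the pin, never press or wedge the pin harder than 22 N, and leave everything else where it is.

Things in the scene. Friction and masses are not known exactly. Their poses are not given: they have to be found in the camera images.
- unit: Sample-tray module, fixed: grey case 220 (x) x 240 (y) x 100 mm high, red perforated top (the black dots are shallow dimples); origin at the centre of its underside, tray front at -x. On top lies a dark steel plate 50 x 50 x 6 mm with the white-ringed access hole at its centre; below it, empty space down to a hidden flat spring pad of 38 x 38 mm, the latch.
- access (a point): Nominal place of the access hole at the plate's upper face, 106 mm above the bench, axes as the module. The plate has play: the real hole (10 mm diameter, 1 mm chamfer, 6 mm deep) lies up to 7 mm from here along the module's x and up to 7 mm along its y, so see or feel for it. The latch pad's face lies 18 to 34 mm below the plate's upper face (not known).
- tray (a joint): How far the white tray has slid out of the module's front (module -x), m: 0 locked, 0.055 sprung right out; it takes half a second once the latch trips, and stays out. The latch pad resists with 3 N at first, about 8 N after 9 mm of travel, where it trips; at 11.5 mm is a hard stop. Over 22 N it breaks.
- rack: Blue tool rack, fixed to the bench: 70 (x) x 160 (y) x 90 mm high, two sockets through its top plate; origin at the centre of its underside.
- socket_a (a point): Centre of the first socket of the rack, a through hole of 14 mm diameter with a 2 mm chamfer, at the height of the rack's upper face (90 mm). 45 mm from the rack's centre along its -y. Room for the rods below: 84 mm.
- socket_b (a point): The same for the second socket, 45 mm from the rack's centre along its +y. At the start one socket (either) holds the release pin, the other the green punch.
- pin_grip (a point): Centre of the release pin's orange handle (loose, about 90 g): a square bar 16 x 16 x 60 mm, upright, faces along the pin's x and y. Below it a flange, 30 mm diameter, 5 mm thick, on which the pin hangs in its socket (underside 35 mm below this point), then a steel rod, 6 mm diameter, round end, 75 mm long. z axis: up.
- pin_tip (a point): End of the release pin's rod, on its axis, 110 mm below the centre of the handle.
- punch: Green punch hanging in the other socket (a bystander, loose): same handle and flange as the pin (its top 155 mm above the bench), but a thick rod of 11 mm, 60 mm long, that does not fit the access hole; origin on its axis at the underside of the flange.
- dish_box: Flat white sample box with a clear lid 85 x 85 x 22 mm, loose bystander; origin at the centre of its underside.
- slide_box: Beige slide box 90 x 60 x 30 mm, loose bystander; origin at the centre of its underside.
- jar: Amber glass jar, 60 mm diameter, 80 mm high, loose bystander; origin at the centre of its underside.
- beaker: Glass beaker, 68 mm diameter, 85 mm high, loose bystander; origin at the centre of its underside.
- mouse: Black computer mouse on a red mat, 105 x 62 x 30 mm, loose bystander; origin at the centre of its underside.
There are look-alikes about, which are no part of the job. What is meant by the part that bears pin_grip is not black or pink, and is the smaller of those in its own colour.

How it is judged:
On the way, in this order (a step that is already met when the one before it is completed fails the run):
1. the pin's tip is inside the access hole, at least 10 mm below the plate's face, with the tray still locked (z of pin_tip in the frame of access below -0.01 m and horizontal distance between pin_tip and access below 0.017 m and value of joint tray below 0.005 m), for 0.05 s.
2. the tray springs out (more than 15 mm) while the pin is in the hole (z of pin_tip in the frame of access below -0.01 m and horizontal distance between pin_tip and access below 0.017 m and value of joint tray above 0.015 m), for 0.05 s.
At the end, for the whole second after the job is handed in: The tray stands sprung out (more than 45 mm); the pin hangs upright (within 0.1 rad) in a socket of the rack on its flange (tip within 12 mm of the socket's axis and within 6 mm of its hanging height), released and at rest; all else is where it was (value of joint tray above 0.045 m and (horizontal distance between pin_tip and socket_a below 0.012 m or horizontal distance between pin_tip and socket_b below 0.012 m) and z of pin_tip in the frame of rack between 0.009 and 0.021 m and angle between pin_tip's own z axis and vertical below 0.1 rad and linear speed of pin below 0.02 m/s); the robot touches nothing.
It fails at once if the pin presses on the module or its latch with more than 22 N (contact force between pin and unit above 22 N).
It fails at once if the gripper or arm pushes the module or its tray (contact force between any of the fingers, the arm and unit above 2 N).
It fails at once if a bystander is moved more than 20 mm (distance of any of punch, dish_box, slide_box, jar, beaker, mouse from where it was at the start of the episode above 0.02 m).
It also fails if it takes over 61 s, if anything falls off the work surface, if the arm or the gripper's body presses on something with over 40 N, if the wrist force passes 120 N, or if a joint passes its speed limit or range.

## Robot

A 6-joint arm with a two-finger parallel gripper is mounted at the origin on the work surface. World frame = base frame: x ahead of the robot, y to its left, z up, the work surface at z = 0. Lengths are in m, angles in rad, forces in N, time in s.
With the tool pointing down it reaches from about 0.35 to 0.775 m from the base axis. Payload 5.5 kg.
Tool frame: the origin (TCP) lies at the very end of the fingers, on their centre line; the grasp point (between the pads) lies 19 mm behind it (grip_point_offset is the distance from the TCP to the grasp point, in m); z points along the fingers, y is the direction in which the jaws open and shut (so a half turn about z gives the same grasp; the last joint's range is limited). The gripper opens to 85 mm and grips with 20 to 120 N. Pads are 22 mm wide; open, the fingers measure 114 mm over their backs; the gripper's body (76 mm by 85 mm) begins 54 mm behind the grasp point. The pads swing forward as they close: fully open they stand 13 mm farther back than shut.
Start: joints at [1.106, 0.313, 0.046, 1.304, 0, 1.431], TCP at [0.184, 0.545, 0.231] pointing down, gripper open.
Joint ranges: [-2.76, 2.76], [-0.86, 1.69], [-1.03, 1.26], [-2.2, 2.34], [-1.47, 1.5], [-3.14, 3.14]. Speed limits (rad/s): [2.57, 2.57, 3.14, 3.14, 3.14, 3.14].

## Interface

Orientations are given as a unit quaternion [w, x, y, z].
In Python, from workcell import * gives the robot as it stands.
- The arm moves only by the shell command python3 -m crank 'ROWS' [OPENING] [FORCE]. ROWS is a JSON object of lists of equal length, an entry for each row: "travel": the shift along the tool's x, y, z in units of 40 mm (1.0 is 40 mm), a list of three; "turn": the turn about the tool's z in rad. In form: {"travel": [[x, y, z], ...], "turn": [turn, ...]}. A call has 1 to 5 rows; each row is the pose to reach, as a shift and turn from the pose commanded when the call began, along the tool's axes at that moment; what a row does not reach only later rows make up. A row lasts 1/12 s, in which the tool goes at most 41.7 mm and 7.16 degrees, less where a joint would pass 70% of its speed; a pose out of reach is approached as far as the arm can. A call with a gripper value outside its range is refused whole. OPENING is the finger opening in mm, from 0 to 85.4, set as the call begins (- or left out, the last holds). The fingers move at their own pace and stop on an object; FORCE is the grip in N (left out, the last holds). Time passes only in rows, so rows that repeat a pose let the fingers close. It gives the time, the measured TCP pose, the force and the opening at its end, in the units of the state.
- get_state(): the state, without advancing time (a new reading comes with each control period).
- read_camera(name): name is "scene" or "top"; returns a dict with "image" (480x640x3 uint8, red, green, blue), "K" (3x3 intrinsics, pixels), "R" (3x3) and "t" (3): a world point X has camera coordinates R X + t. Camera axes: x right, y down, z forward; pixel columns grow to the right and rows downward; lengths in m; the calibration is good to about 2 mm. A picture is of the moment at which its call begins. There is no depth.
- hand_in(): hands the job in, once; it reports no verdict.
The state is a dict: "clock": time; "joint_pos": joint angles; "qvel": joint speeds; "tau": joint torques, N m; "tcp_pos": TCP position; "orientation": TCP orientation; "wrist_force": force on the tool from outside, world axes, zero at the start; "ft_torque": the same for the moment, N m; "finger_gap": finger opening in m.
Only numpy, scipy, OpenCV 4.12 (cv2) and the standard library are available. Lean on these libraries where they do the work, as an engineer would, in place of code of your own. Each camera call takes 0.05 s, during which the arm holds its last target. There are 200 camera calls.

## Working session

There is one attempt and no reset: what is moved stays moved. The work goes in short steps, Python scripts to look and compute and a shell command to move; the robot and the scene stay as the last step left them, time stands still between calls to the robot, and variables do not carry over. Pictures are saved under pics/ and viewed, about 8 in all and at most 12, crops included, and the job is handed in when it is done.

```bash
mkdir -p pics; ls; cat > h.py <<'E'
from workcell import *
import numpy as np, cv2
def ray(c,u,v,z):
    d=np.linalg.inv(c["K"])@[u,v,1]; d=c["R"].T@d; o=-c["R"].T@c["t"]
    return o+d*(z-o[2])/d[2]
def proj(c,X):
    p=c["K"]@(c["R"]@np.array(X)+c["t"]); return p[:2]/p[2]
def snap(n,f):
    c=read_camera(n); cv2.imwrite("pics/"+f,c["image"][:,:,::-1]); np.savez("pics/"+f[:-4]+".npz",**c); return c
def load(f): return dict(np.load("pics/"+f+".npz"))
E
python3 - <<'E'
from h import *
for n in("scene","top"):
    c=snap(n,n+"0.png"); print(n,c["K"].round(1).tolist(),(-c["R"].T@c["t"]).round(3),c["R"].round(3).tolist())
print(get_state())
E
```

```text
pics
scene [[548.2, 0.0, 319.5], [0.0, 548.2, 241.9], [0.0, 0.0, 1.0]] [1.152 0.408 1.207] [[-0.545, 0.838, -0.015], [0.705, 0.448, -0.55], [-0.455, -0.31, -0.835]]
top [[446.8, 0.0, 318.7], [0.0, 446.8, 245.4], [0.0, 0.0, 1.0]] [0.481 0.02  1.295] [[0.014, -1.0, -0.002], [-0.998, -0.014, -0.061], [0.061, 0.003, -0.998]]
{'clock': 0.1, 'joint_pos': array([ 1.10638065e+00,  3.13958137e-01,  4.51036271e-02,  1.30361630e+00,
       -2.09135309e-05,  1.43119341e+00]), 'qvel': array([-8.59035841e-04, -2.53217352e-03,  1.65714296e-03, -5.56351037e-04,
        5.51908468e-05, -9.71588627e-04]), 'tau': array([ 2.41759168e-03, -4.81719553e+01,  2.99247891e+01,  1.25590700e-02,
       -1.89744324e-04, -1.76777963e-06]), 'tcp_pos': array([0.18331023, 0.54451466, 0.23048388]), 'orientation': array([-2.39045435e-04,  1.61693322e-01,  9.86840701e-01, -8.02460509e-04]), 'wrist_force': array([ 0.31057238,  0.35100885, -0.2267759 ]), 'ft_torque': array([-0.0043098 ,  0.00518983,  0.06053368]), 'finger_gap': 0.08543247652990674}
```

View pics/scene0.png

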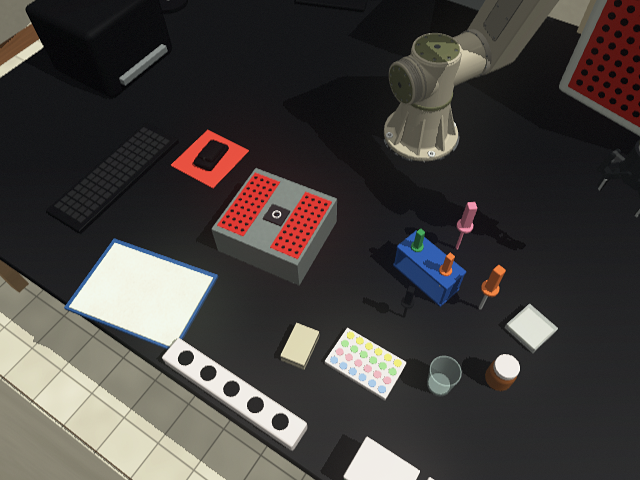

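View pics/top0.png

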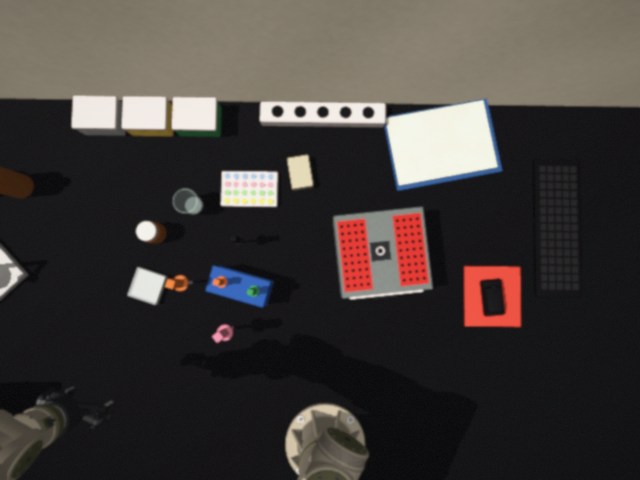

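The scene view shows four candidates for the pin:
- pink at scene (467,220)
- black at about (405,300)
- large orange standing outside the rack at (493,282)
- small orange in the rack at (448,263)

The small orange one in the rack fits, since it is the smaller of the two orange ones. The green punch is at (418,240) and the white-ringed hole at (277,214). I'll confirm in a crop and measure.

```bash
python3 - <<'E'
from h import *
s=load("scene0");t=load("top0")
a=cv2.resize(s["image"][190:320,370:530],None,fx=4,fy=4,interpolation=cv2.INTER_CUBIC)[:,:,::-1]
cv2.imwrite("pics/crop1.png",a)
b=np.hstack([cv2.resize(t["image"][255:315,200:280],(400,300),interpolation=cv2.INTER_CUBIC),cv2.resize(t["image"][225:285,340:420],(400,300),interpolation=cv2.INTER_CUBIC)])
b2=np.hstack([cv2.resize(s["image"][190:250,240:320],(400,300),interpolation=cv2.INTER_CUBIC)]*2)
cv2.imwrite("pics/crop2.png",np.vstack([b,b2])[:,:,::-1])
def hsv(c): return cv2.cvtColor(c["image"],cv2.COLOR_RGB2HSV)
for nm,c in(("s",s),("t",t)):
    h=hsv(c)
    for col,lo,hi in(("blue",(105,120,60),(125,255,255)),("orange",(7,150,120),(16,255,255)),("green",(50,100,40),(75,255,255)),("grey",(0,0,85),(180,50,150))):
        m=cv2.inRange(h,lo,hi); n,l,st,ce=cv2.connectedComponentsWithStats(m)
        for i in range(1,n):
            if st[i,4]>25: 
                r=cv2.minAreaRect(np.argwhere(l==i)[:,::-1].astype(np.float32))
                print(nm,col,st[i],ce[i].round(1),np.round(r[0],1),np.round(r[1],1),round(r[2],1))
# ring
for nm,c,(u,v) in(("s",s,(277,214)),("t",t,(380,251))):
    g=c["image"][v-9:v+10,u-9:u+10].min(2).astype(float); sat=hsv(c)[v-9:v+10,u-9:u+10,1]
    m=(g>110)
    yy,xx=np.nonzero(m); w=g[m]
    e=((xx*w).sum()/w.sum()+u-9,(yy*w).sum()/w.sum()+v-9); print(nm,"ring",e,m.sum(),ray(c,*e,.106))
E
```

```text
s blue [ 393  230   74   77 2597] [427.9 269.3] [428.2 266.7] [75.5 43.8] 41.2
s blue [  64  238  154  111 1230] [143.  287.6] [140.7 291.4] [131.4  87.9] 21.4
s orange [440 252  15  24 136] [447.9 264.8] [448.3 264.3] [12.1 23.1] 28.6
s orange [482 265  24  31 254] [494.3 281.4] [492.8 279.6] [17.7 31.6] 18.4
s green [411 228  14  24 207] [418.2 240.6] [417.6 239.4] [11.5 23.6] 8.1
s grey [  0   0  35  44 985] [12.5 17.2] [17.  21.5] [43. 34.] 90.0
s grey [ 491    0   99   71 1883] [542.7  23.6] [535.1  25.7] [ 40.8 119.4] 62.1
s grey [ 559    0   81  135 1423] [590.   68.4] [590.4  74. ] [140.5  67.4] 75.4
s grey [453  29  36  31 559] [472.2  41.7] [472.4  40.5] [38.2 23.2] 24.4
s grey [ 393   36   93   71 1829] [438.   76.2] [437.5  64.8] [67.5 75.9] 49.5
s grey [119  44  48  41 494] [143.3  63.6] [143.6  63.5] [ 9.1 56.5] 51.3
s grey [486  59   5  11  31] [487.8  64.5] [488.2  64.2] [ 3.8 10. ] 8.1
s grey [ 384  104   75   58 1931] [422.  131.4] [421.1 134.5] [53.3 73.1] 82.6
s grey [ 212  168  125  116 3461] [283.8 222.4] [279.2 216.9] [103.8  91.8] 31.6
s grey [    0   275   31
[... 2316 characters left out ...]
7 435.6] [306.5 437.2] [24.9 25.6] 69.4
t grey [  2 433  15  14  52] [  8.9 439.2] [  8.  438.8] [ 6.9 18. ] 56.3
t grey [308 439  59  41 963] [340.3 460.7] [337.3 465.2] [46.8 41.5] 25.9
t grey [ 10 446  18  23  48] [ 17.2 457.3] [ 17.8 456.5] [ 2.7 27.8] 35.8
t grey [290 446  24  34 152] [304.5 464.5] [307.7 463.6] [20.3 30.5] 50.4
t grey [  0 451  12  12  50] [  3.4 455.7] [  5.5 456.5] [11. 11.] 90.0
t grey [293 455   6  10  32] [295.4 458.8] [295.5 459.5] [9. 5.] 90.0
s ring (np.float64(277.2474898444087), np.float64(212.79021997394037)) 84 [ 0.53672835 -0.13676285  0.106     ]
t ring (np.float64(380.4902509478245), np.float64(251.1018234338328)) 76 [ 0.54005596 -0.14081484  0.106     ]
```

View pics/crop1.png

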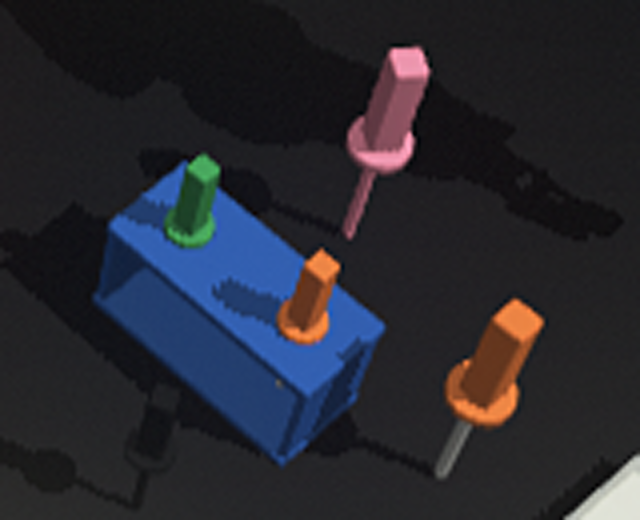

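View pics/crop2.png

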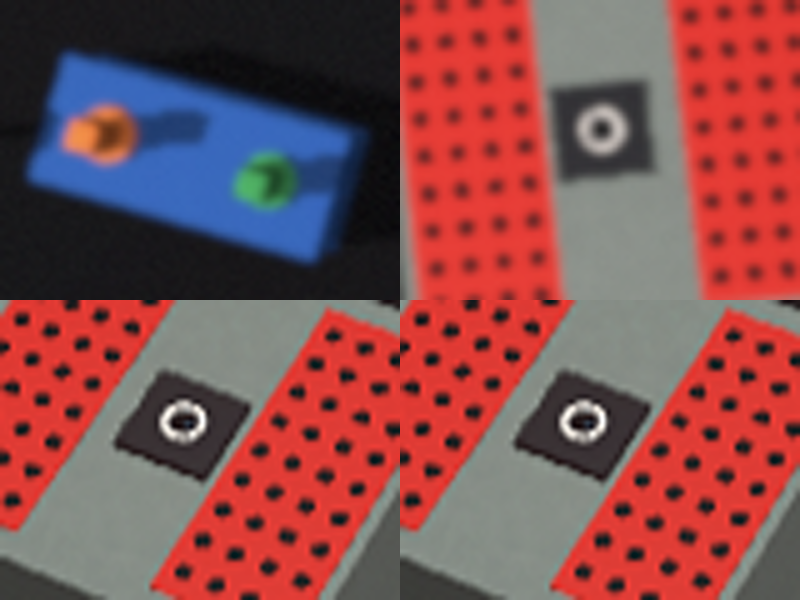

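The crop confirms it: the small orange pin sits in the rack at scene (448,263), and the larger orange one stands outside at (493,282). The ring is at scene ≈(276,214) and top ≈(380,250). Next I'll refine the rack, handle yaw and hole.

```bash
python3 - <<'E'
from h import *
s=load("scene0");t=load("top0")
for c,(u,v) in((s,(276,214)),(t,(380,250))):
    g=c["image"][v-7:v+8,u-7:u+8].min(2).astype(float)
    m=cv2.connectedComponentsWithStats((g>120).astype(np.uint8)); 
    yy,xx=np.mgrid[0:15,0:15]; k=(g>105)&(np.hypot(xx-7,yy-7)<6.5); w=(g-60)*k
    e=((xx*w).sum()/w.sum()+u-7,(yy*w).sum()/w.sum()+v-7); print("ring",np.round(e,2),ray(c,*e,.106).round(4))
P=np.array([ray(t,x/5+200-.4,y/5+255-.4,.09) for x,y in((65,52),(352,128),(320,262),(28,182))]); print(P.round(3))
ctr=P.mean(0); d=(P[0]+P[3]-P[1]-P[2]); d/=np.linalg.norm(d); print("rack",ctr,np.degrees(np.arctan2(d[1],d[0])),"sockets",ctr+d*.045,ctr-d*.045)
P=np.array([ray(s,x/4+370-.4,y/4+190-.4,.09) for x,y in((185,162),(385,325),(303,397),(110,225))]); print(P.round(3))
ctr=P.mean(0); d=(P[1]+P[2]-P[0]-P[3]); d/=np.linalg.norm(d); print("rack",ctr,np.degrees(np.arctan2(d[1],d[0])),"sockets",ctr+d*.045,ctr-d*.045)
A=cv2.resize(s["image"][245:285,430:470],(600,600),interpolation=cv2.INTER_CUBIC)
B=cv2.resize(t["image"][270:295,205:230],(200,200),interpolation=cv2.INTER_CUBIC)
A[400:,400:]=B
cv2.imwrite("pics/crop3.png",A[:,:,::-1])
E
```

```text
ring [276.14 213.76] [ 0.5406 -0.1374  0.106 ]
ring [380.05 250.45] [ 0.5418 -0.1396  0.106 ]
[[0.497 0.309 0.09 ]
 [0.458 0.154 0.09 ]
 [0.387 0.169 0.09 ]
 [0.427 0.327 0.09 ]]
rack [0.44237    0.23978214 0.09      ] 75.81274279901139 sockets [0.45339913 0.28340963 0.09      ] [0.43134087 0.19615464 0.09      ]
[[0.387 0.175 0.09 ]
 [0.428 0.328 0.09 ]
 [0.497 0.309 0.09 ]
 [0.453 0.159 0.09 ]]
rack [0.44144996 0.24265354 0.09      ] 74.3181007924615 sockets [0.4536133  0.28597851 0.09      ] [0.42928663 0.19932857 0.09      ]
```

View pics/crop3.png

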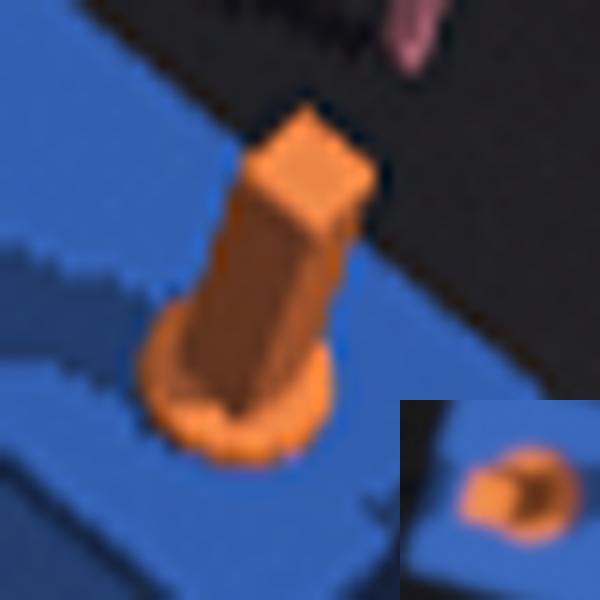

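The top face corners of the handle are clear in the crop: (307,105), (378,175), (315,232) and (243,163).

```bash
python3 - <<'E'
from h import *
s=load("scene0");t=load("top0")
P=np.array([ray(s,x/15+430-.47,y/15+245-.47,.155) for x,y in((307,105),(378,175),(315,232),(243,163))])
print(P.round(4),P.mean(0).round(4))
for i in range(4):
    d=P[(i+1)%4]-P[i]; print(np.linalg.norm(d).round(4),np.degrees(np.arctan2(d[1],d[0])).round(1))
print(ray(t,(487-400)/8+205-.44,(497-400)/8+270-.44,.155), "top view handle")
st=get_state();w,x,y,z=st["orientation"]
from scipy.spatial.transform import Rotation as R
r=R.from_quat([x,y,z,w]).as_matrix();print(r.round(4))
E
```

```text
[[0.443  0.2812 0.155 ]
 [0.4486 0.2956 0.155 ]
 [0.4628 0.292  0.155 ]
 [0.4575 0.2776 0.155 ]] [0.453  0.2866 0.155 ]
0.0154 68.7
0.0146 -14.2
0.0153 -110.1
0.0149 166.1
[0.45400334 0.28515861 0.155     ] top view handle
[[-9.477e-01  3.191e-01 -7.000e-04]
 [ 3.191e-01  9.477e-01 -1.500e-03]
 [ 2.000e-04 -1.700e-03 -1.000e+00]]
```

```bash
python3 - <<'E'
from h import *
s=load("scene0");t=load("top0")
print("tip z0",ray(s,480,309,0))
for z in(.15,.18,.2,.22,.25): print(z,ray(s,500,267,z).round(3),ray(t,170,284,z).round(3))
X=np.array([.4535,.286]);T=np.array([.1833,.5445])
r=np.array([[-.9477,.3191],[.3191,.9477]]); print("move",r.T@(X-T)/.04)
E
```

```text
tip z0 [0.44966551 0.39561737 0.        ]
0.15 [0.417 0.392 0.15 ] [0.446 0.402 0.15 ]
0.18 [0.438 0.393 0.18 ] [0.447 0.392 0.18 ]
0.2 [0.452 0.393 0.2  ] [0.448 0.386 0.2  ]
0.22 [0.466 0.393 0.22 ] [0.448 0.379 0.22 ]
0.25 [0.487 0.394 0.25 ] [0.449 0.369 0.25 ]
move [-8.46389725 -3.96899075]
```

```bash
python3 -m crank '{"travel":[[-0.9,-0.42,0],[-1.8,-0.84,0],[-2.7,-1.27,0],[-3.6,-1.69,0],[-4.5,-2.11,0]],"turn":[0,0,0,-0.02,-0.045]}' 45 && python3 -m crank '{"travel":[[-0.9,-0.42,0],[-1.8,-0.84,0],[-2.7,-1.27,0],[-3.4,-1.59,0],[-3.75,-1.68,0]],"turn":[0,0,0,0,0]}'
```

```text
clock: 0.52
tcp_pos: [0.3278, 0.406, 0.2309]
orientation: [-0.0, 0.139, 0.99, -0.0]
wrist_force: [1.5, -0.2, 0.1]
finger_gap: 0.045
clock: 0.93
tcp_pos: [0.4551, 0.2986, 0.2308]
orientation: [0.0, 0.141, 0.99, -0.0]
wrist_force: [-0.5, 0.7, -0.0]
finger_gap: 0.045
```

```bash
python3 -m crank '{"travel":[[-0.05,-0.31,0],[-0.05,-0.31,0.3],[-0.05,-0.31,0.8],[-0.05,-0.31,1.2],[-0.05,-0.31,1.2]],"turn":[0,0,0,0,0]}'
```

```text
clock: 1.35
tcp_pos: [0.448, 0.2884, 0.18]
orientation: [-0.003, 0.139, 0.99, -0.002]
wrist_force: [-0.7, 0.5, -0.6]
finger_gap: 0.045
```

```bash
python3 - <<'E'
from h import *
s=get_state();p=s["tcp_pos"];w,x,y,z=s["orientation"]
from scipy.spatial.transform import Rotation as R
r=R.from_quat([x,y,z,w]).as_matrix()
print(p, r.T@(np.array([.4535,.286,.112])-p)/.04)
E
```

```text
[0.44804361 0.2884418  0.18000006] [-0.15689248 -0.01451933  1.69926846]
```

```bash
python3 -m crank '{"travel":[[-0.15,0,0],[-0.15,0,0],[-0.15,0,0]],"turn":[0,0,0]}'; python3 - <<'E'
from h import *
from scipy.spatial.transform import Rotation as R
s=get_state();p=s["tcp_pos"];w,x,y,z=s["orientation"]
r=R.from_quat([x,y,z,w]).as_matrix()
print(p, r.T@(np.array([.4535,.286,.112])-p)/.04)
E
```

```text
clock: 1.6
tcp_pos: [0.4577, 0.2879, 0.1845]
orientation: [0.001, 0.139, 0.99, 0.001]
wrist_force: [-0.0, 0.3, -0.4]
finger_gap: 0.0448
[0.45771227 0.28793836 0.1845471 ] [ 0.09051025 -0.07816964  1.81343906]
```

```bash
python3 -m crank '{"travel":[[0.09,-0.08,0.4],[0.09,-0.08,0.8],[0.09,-0.08,1.2],[0.09,-0.08,1.6],[0.09,-0.08,1.8]],"turn":[0,0,0,0,0]}'; python3 -m crank '{"travel":[[0,0,0],[0,0,0]],"turn":[0,0]}'; python3 - <<'E'
from h import *
s=get_state();print(s["tcp_pos"],s["qvel"].round(3))
c=snap("scene","scene1.png"); t=snap("top","top1.png")
a=cv2.resize(c["image"][200:310,380:520],(560,440),interpolation=cv2.INTER_CUBIC)
cv2.imwrite("pics/crop4.png",a[:,:,::-1])
E
```

```text
clock: 2.02
tcp_pos: [0.4523, 0.2854, 0.1106]
orientation: [-0.0, 0.139, 0.99, -0.0]
wrist_force: [-1.1, -0.6, -0.1]
finger_gap: 0.0449
clock: 2.18
tcp_pos: [0.4528, 0.2855, 0.1118]
orientation: [0.0, 0.139, 0.99, 0.0]
wrist_force: [-0.1, 0.1, -0.2]
finger_gap: 0.0448
[0.45284309 0.28551125 0.1118324 ] [ 0.001 -0.012  0.02   0.001  0.001  0.   ]
```

View pics/crop4.png

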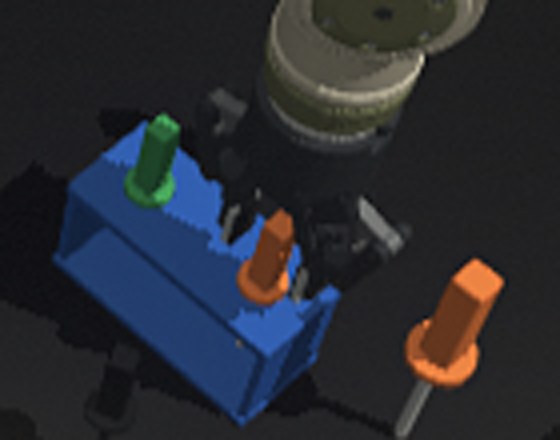

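The fingers straddle the small orange handle at crop (270,245), clear of the punch and the decoy. Now to close and lift.

```bash
python3 -m crank '{"travel":[[0,0,0],[0,0,0],[0,0,0],[0,0,0],[0,0,0]],"turn":[0,0,0,0,0]}' 0 60; python3 -m crank '{"travel":[[0,0,0],[0,0,-0.2],[0,0,-0.5],[0,0,-1.0],[0,0,-1.5]],"turn":[0,0,0,0,0]}';python3 -m crank '{"travel":[[0,0,-0.6],[0,0,-1.2],[0,0,-1.5],[0,0,-1.5],[0,0,-1.5]],"turn":[0,0,0,0,0]}'; python3 - <<'E'
from h import *
s=get_state();print(s["tcp_pos"],s["wrist_force"])
E
```

```text
clock: 2.7
tcp_pos: [0.4533, 0.2856, 0.1122]
orientation: [0.001, 0.139, 0.99, 0.001]
wrist_force: [-1.1, -0.5, 4.7]
finger_gap: 0.0153
clock: 3.12
tcp_pos: [0.4517, 0.2849, 0.1713]
orientation: [-0.001, 0.139, 0.99, -0.001]
wrist_force: [0.2, 0.6, -1.2]
finger_gap: 0.0152
clock: 3.53
tcp_pos: [0.4529, 0.2854, 0.2316]
orientation: [0.0, 0.139, 0.99, 0.0]
wrist_force: [0.7, 0.3, -2.6]
finger_gap: 0.0154
[0.45287314 0.28539602 0.23157032] [ 0.66101047  0.33899461 -2.57739358]
```

```bash
python3 -m crank '{"travel":[[0,0,-0.5],[0,0,-1.0],[-0.1,-0.3,-1.5],[-0.4,-0.85,-1.5],[-0.75,-1.45,-1.5]],"turn":[0,0,0,0,0]}'; python3 -m crank '{"travel":[[-0.35,-0.65,0],[-0.7,-1.3,0],[-1.05,-2.0,0],[-1.4,-2.65,0],[-1.75,-3.3,0]],"turn":[0,0,0,0,0]}';python3 -m crank '{"travel":[[-0.35,-0.65,0],[-0.7,-1.3,0],[-1.05,-2.0,0],[-1.4,-2.65,0],[-1.75,-3.3,0]],"turn":[0,0,0,0,0]}';python3 -m crank '{"travel":[[-0.35,-0.65,0],[-0.6,-1.2,0],[-0.75,-1.45,0],[-0.75,-1.5,0],[-0.75,-1.5,0]],"turn":[0,0,0,0,0]}'; python3 -m crank '{"travel":[[0,0,0],[0,0,0],[0,0,0]],"turn":[0,0,0]}'
cat >> h.py <<'E'
from scipy.spatial.transform import Rotation
def togo(X):
    s=get_state();p=s["tcp_pos"];w,x,y,z=s["orientation"]
    r=Rotation.from_quat([x,y,z,w]).as_matrix()
    print("tcp",p.round(4),"F",s["wrist_force"].round(1),"go",(r.T@(np.array(X)-p)/.04).round(3),"yrow",r[:,1].round(3))
E
python3 - <<'E'
from h import *
togo([.541,-.1385,.225])
E
```

```text
clock: 3.95
tcp_pos: [0.4652, 0.2215, 0.2908]
orientation: [-0.0, 0.138, 0.99, 0.0]
wrist_force: [0.8, -0.5, -1.1]
finger_gap: 0.0153
clock: 4.37
tcp_pos: [0.4955, 0.0737, 0.2893]
orientation: [-0.002, 0.139, 0.99, -0.0]
wrist_force: [0.6, 0.2, -1.6]
finger_gap: 0.0154
clock: 4.78
tcp_pos: [0.5263, -0.0724, 0.2892]
orientation: [-0.002, 0.14, 0.99, 0.0]
wrist_force: [0.0, -0.3, -2.0]
finger_gap: 0.0154
clock: 5.2
tcp_pos: [0.5388, -0.137, 0.2898]
orientation: [-0.001, 0.14, 0.99, 0.001]
wrist_force: [-0.3, 0.6, -0.8]
finger_gap: 0.0151
clock: 5.45
tcp_pos: [0.5393, -0.1357, 0.2914]
orientation: [0.0, 0.139, 0.99, 0.0]
wrist_force: [1.0, 0.1, -0.9]
finger_gap: 0.0149
tcp [ 0.5393 -0.1357  0.2914] F [ 1.   0.1 -0.9] go [-0.06  -0.055  1.661] yrow [0.274 0.962 0.   ]
```

```bash
python3 -m crank '{"travel":[[-0.06,-0.055,0.4],[-0.06,-0.055,0.9],[-0.06,-0.055,1.4],[-0.06,-0.055,1.75],[-0.06,-0.055,1.8]],"turn":[0,0,0,0,0]}';  python3 -m crank '{"travel":[[0,0,0],[0,0,0],[0,0,0]],"turn":[0,0,0]}'; python3 - <<'E'
from h import *
togo([.541,-.1385,.213])
s=snap("scene","scene2.png");t=snap("top","top2.png")
a=cv2.resize(s["image"][180:240,240:320],(800,600),interpolation=cv2.INTER_CUBIC)
a[400:,500:]=cv2.resize(t["image"][230:270,350:410],(300,200),interpolation=cv2.INTER_CUBIC)
cv2.imwrite("pics/crop5.png",a[:,:,::-1])
E
```

```text
clock: 5.87
tcp_pos: [0.5396, -0.1382, 0.2166]
orientation: [-0.002, 0.139, 0.99, 0.001]
wrist_force: [-0.4, 0.7, -1.2]
finger_gap: 0.0151
clock: 6.12
tcp_pos: [0.5419, -0.1398, 0.2207]
orientation: [0.001, 0.139, 0.99, -0.0]
wrist_force: [0.4, -0.2, -1.5]
finger_gap: 0.0156
tcp [ 0.5419 -0.1398  0.2207] F [ 0.4 -0.2 -1.5] go [0.031 0.025 0.194] yrow [ 0.276  0.961 -0.   ]
```

View pics/crop5.png

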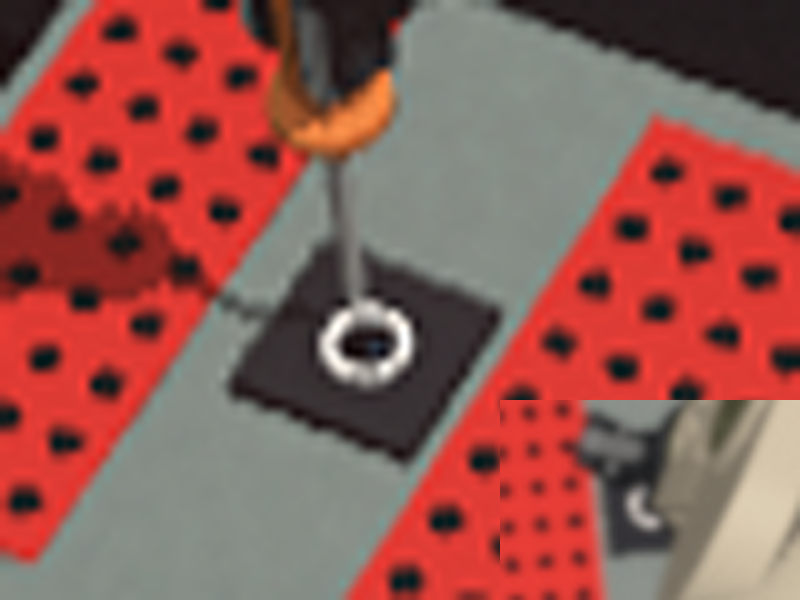

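```bash
python3 - <<'E'
from h import *
s=load("scene2"); h=[.541,-.1385,.106]
print("ring seen",240+36.6-.45,180+34.3-.45,"proj",proj(s,h),ray(s,276.15,213.85,.106))
print("tip seen (275.4,209.5) proj",proj(s,[.5419,-.1398,.1237]),proj(s,[.5419,-.1398,.1237+.07]), "tip at that z",ray(s,275.4,209.5,.1237),ray(s,275.4,209.0,.1237))
print("along z",proj(s,[.541,-.1385,.1237])-proj(s,h))
E
```

```text
ring seen 276.15000000000003 213.85000000000002 proj [275.68680359 213.65507042] [ 0.54087097 -0.13717291  0.106     ]
tip seen (275.4,209.5) proj [274.4629713  209.42146791] [271.99788296 191.64520998] tip at that z [ 0.54085624 -0.13770462  0.1237    ] [ 0.53960371 -0.13859978  0.1237    ]
along z [-0.58298924 -4.2542463 ]
```

Pin tip at crop (357,298) sits just above the ring centre at (366,343). Allowing for tip height, they agree to about 1 mm. I'll descend gently and watch the force.

```bash
python3 -m crank '{"travel":[[0,0.01,0.08],[0,0.01,0.16],[0,0.01,0.24],[0,0.01,0.3],[0,0.01,0.35]],"turn":[0,0,0,0,0]}';  python3 -m crank '{"travel":[[0,0,0],[0,0,0],[0,0,0.05],[0,0,0.05]],"turn":[0,0,0,0]}'; python3 -c "
from h import *
togo([.541,-.1385,.195])"
```

```text
clock: 6.63
tcp_pos: [0.541, -0.1394, 0.2047]
orientation: [-0.0, 0.139, 0.99, 0.0]
wrist_force: [-0.2, 0.5, -1.9]
finger_gap: 0.0155
clock: 6.97
tcp_pos: [0.5412, -0.1394, 0.2031]
orientation: [-0.0, 0.139, 0.99, 0.0]
wrist_force: [-0.5, -0.2, -1.7]
finger_gap: 0.0153
tcp [ 0.5412 -0.1394  0.2031] F [-0.5 -0.2 -1.7] go [0.011 0.02  0.202] yrow [0.276 0.961 0.   ]
```

```bash
python3 -m crank '{"travel":[[0,0,0.04],[0,0,0.08],[0,0,0.08]],"turn":[0,0,0]}';  python3 -m crank '{"travel":[[0,0,0.03],[0,0,0.05],[0,0,0.05]],"turn":[0,0,0]}'
```

```text
clock: 7.22
tcp_pos: [0.5411, -0.1394, 0.1997]
orientation: [-0.0, 0.139, 0.99, 0.0]
wrist_force: [-0.1, 0.9, -1.6]
finger_gap: 0.0156
clock: 7.47
tcp_pos: [0.5411, -0.1394, 0.1979]
orientation: [-0.0, 0.139, 0.99, 0.0]
wrist_force: [-0.3, 1.0, -1.1]
finger_gap: 0.0151
```

```bash
python3 -m crank '{"travel":[[0,0,0.04],[0,0,0.08],[0,0,0.12],[0,0,0.12]],"turn":[0,0,0,0]}';  python3 -m crank '{"travel":[[0,0,0.04],[0,0,0.08],[0,0,0.1],[0,0,0.1]],"turn":[0,0,0,0]}'
```

```text
clock: 7.8
tcp_pos: [0.541, -0.1393, 0.1928]
orientation: [-0.0, 0.139, 0.99, 0.0]
wrist_force: [-0.4, 0.7, -0.1]
finger_gap: 0.015
clock: 8.13
tcp_pos: [0.5411, -0.1394, 0.189]
orientation: [-0.0, 0.139, 0.99, 0.0]
wrist_force: [0.3, -0.9, -0.5]
finger_gap: 0.0152
```

```bash
for i in 1; do python3 -m crank '{"travel":[[0,0,0.04],[0,0,0.08],[0,0,0.1],[0,0,0.1]],"turn":[0,0,0,0]}'; done;  python3 -m crank '{"travel":[[0,0,0.04],[0,0,0.08],[0,0,0.08]],"turn":[0,0,0]}'
```

```text
clock: 8.47
tcp_pos: [0.5411, -0.1394, 0.185]
orientation: [-0.0, 0.139, 0.99, 0.0]
wrist_force: [-0.4, 0.8, -0.9]
finger_gap: 0.0154
clock: 8.72
tcp_pos: [0.5411, -0.1394, 0.1817]
orientation: [-0.0, 0.139, 0.99, 0.0]
wrist_force: [0.4, 0.6, -2.1]
finger_gap: 0.0149
```

```bash
python3 -m crank '{"travel":[[0,0,0.04],[0,0,0.08],[0,0,0.08]],"turn":[0,0,0]}';  python3 -m crank '{"travel":[[0,0,0.04],[0,0,0.08],[0,0,0.08]],"turn":[0,0,0]}'
```

```text
clock: 8.97
tcp_pos: [0.5414, -0.1395, 0.1792]
orientation: [0.0, 0.139, 0.99, -0.0]
wrist_force: [-1.1, 0.2, 2.1]
finger_gap: 0.0152
clock: 9.22
tcp_pos: [0.5415, -0.1395, 0.176]
orientation: [0.0, 0.139, 0.99, -0.0]
wrist_force: [-0.9, -0.6, 5.5]
finger_gap: 0.0155
```

```bash
python3 -m crank '{"travel":[[0,0,0.03],[0,0,0.06],[0,0,0.06]],"turn":[0,0,0]}';  python3 -m crank '{"travel":[[0,0,0.025],[0,0,0.04],[0,0,0.04]],"turn":[0,0,0]}'
```

```text
clock: 9.47
tcp_pos: [0.5415, -0.1395, 0.1736]
orientation: [0.0, 0.139, 0.99, -0.0]
wrist_force: [0.3, 0.8, 5.0]
finger_gap: 0.0151
clock: 9.72
tcp_pos: [0.5415, -0.1395, 0.172]
orientation: [0.0, 0.139, 0.99, -0.0]
wrist_force: [0.2, 1.3, 3.6]
finger_gap: 0.0152
```

```bash
cat >> h.py <<'E'
def tray():
    t=read_camera("top"); g=t["image"][285:345,330:450].min(2)
    print("white px below front", (g>150).sum(), "base",(load("top0")["image"][285:345,330:450].min(2)>150).sum())
E
python3 -c "
from h import *
tray();togo([.5415,-.1395,.17])"
python3 -m crank '{"travel":[[0,0,0.025],[0,0,0.025],[0,0,0.025]],"turn":[0,0,0]}'
python3 -c "
from h import *
tray();togo([.5415,-.1395,.17])"
```

```text
white px below front 2857 base 225
tcp [ 0.5415 -0.1395  0.1719] F [-0.1 -0.6  4.8] go [-0.    -0.     0.048] yrow [0.276 0.961 0.   ]
clock: 10.02
tcp_pos: [0.5414, -0.1395, 0.1708]
orientation: [0.0, 0.139, 0.99, 0.0]
wrist_force: [-0.3, -0.4, 4.8]
finger_gap: 0.0157
white px below front 2852 base 225
tcp [ 0.5414 -0.1395  0.1708] F [0.2 0.6 4.8] go [-0.001  0.     0.02 ] yrow [0.276 0.961 0.   ]
```

The tray has sprung out: the white area at the module front went from 225 to 2857 px. Now I'll draw the pin straight up.

```bash
python3 -m crank '{"travel":[[0,0,-0.1],[0,0,-0.25],[0,0,-0.4],[0,0,-0.6],[0,0,-0.8]],"turn":[0,0,0,0,0]}';python3 -m crank '{"travel":[[0,0,-0.3],[0,0,-0.7],[0,0,-1.2],[0,0,-1.7],[0,0,-2.2]],"turn":[0,0,0,0,0]}';python3 -m crank '{"travel":[[0,0,0],[0,0,0],[0,0,0]],"turn":[0,0,0]}'
python3 - <<'E'
from h import *
tray();togo([.4533,.2856,.29])
s=snap("scene","scene3.png")
a=cv2.resize(s["image"][130:290,190:350],(600,600),interpolation=cv2.INTER_CUBIC)
cv2.imwrite("pics/crop6.png",a[:,:,::-1])
E
```

```text
clock: 10.48
tcp_pos: [0.5407, -0.1392, 0.2028]
orientation: [-0.001, 0.139, 0.99, 0.0]
wrist_force: [0.0, 0.5, -0.4]
finger_gap: 0.0151
clock: 10.9
tcp_pos: [0.5408, -0.1393, 0.2919]
orientation: [-0.0, 0.139, 0.99, 0.0]
wrist_force: [-0.1, 0.0, -0.5]
finger_gap: 0.0153
clock: 11.15
tcp_pos: [0.5409, -0.1393, 0.2899]
orientation: [-0.001, 0.139, 0.99, 0.0]
wrist_force: [-0.3, 0.3, -1.6]
finger_gap: 0.0151
white px below front 3827 base 225
tcp [ 0.5407 -0.1392  0.2894] F [-0.3  0.4 -1.5] go [ 5.032e+00  9.605e+00 -1.000e-03] yrow [0.276 0.961 0.   ]
```

View pics/crop6.png

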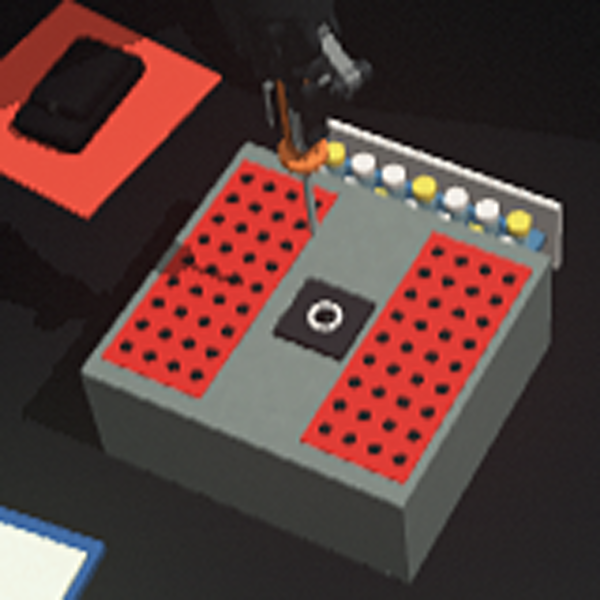

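The tray is out, with its vials visible at crop (430,190). The pin is withdrawn and still held straight at (310,200). Back to the rack.

```bash
python3 -m crank '{"travel":[[0.15,0.3,0],[0.45,0.85,0],[0.8,1.5,0],[1.15,2.2,0],[1.5,2.85,0]],"turn":[0,0,0,0,0]}'; python3 -m crank '{"travel":[[0.35,0.65,0],[0.7,1.3,0],[1.05,2.0,0],[1.4,2.65,0],[1.75,3.3,0]],"turn":[0,0,0,0,0]}';python3 -m crank '{"travel":[[0.35,0.65,0],[0.7,1.3,0],[1.05,2.0,0],[1.4,2.65,0],[1.65,3.15,0]],"turn":[0,0,0,0,0]}';python3 -m crank '{"travel":[[0.1,0.2,0],[0.13,0.3,0],[0.13,0.3,0],[0.13,0.3,0],[0.13,0.3,0]],"turn":[0,0,0,0,0]}'
python3 -c "
from h import *
togo([.4531,.2856,.2])"
```

```text
clock: 11.67
tcp_pos: [0.5139, -0.0114, 0.2897]
orientation: [-0.001, 0.14, 0.99, 0.0]
wrist_force: [0.3, 0.6, -0.8]
finger_gap: 0.0152
clock: 12.08
tcp_pos: [0.4827, 0.1348, 0.2899]
orientation: [-0.001, 0.139, 0.99, -0.0]
wrist_force: [1.0, -0.2, -2.2]
finger_gap: 0.0153
clock: 12.5
tcp_pos: [0.4536, 0.2746, 0.2899]
orientation: [-0.001, 0.139, 0.99, -0.0]
wrist_force: [0.7, -0.7, -1.8]
finger_gap: 0.0152
clock: 12.92
tcp_pos: [0.4541, 0.2841, 0.2906]
orientation: [-0.0, 0.14, 0.99, -0.0]
wrist_force: [-0.4, -0.1, -0.5]
finger_gap: 0.0153
tcp [0.4541 0.2841 0.2906] F [-0.4 -0.1 -0.5] go [0.034 0.029 2.265] yrow [ 0.278  0.961 -0.   ]
```

```bash
python3 -m crank '{"travel":[[0.03,0.03,0.4],[0.03,0.03,0.9],[0.03,0.03,1.4],[0.03,0.03,1.8],[0.03,0.03,2.1]],"turn":[0,0,0,0,0]}';python3 -m crank '{"travel":[[0,0,0],[0,0,0],[0,0,0],[0,0,0]],"turn":[0,0,0,0]}'
python3 -c "
from h import *
togo([.4531,.2856,.118])"
```

```text
clock: 13.33
tcp_pos: [0.4529, 0.2851, 0.2052]
orientation: [-0.001, 0.141, 0.99, -0.0]
wrist_force: [0.5, -0.0, -1.3]
finger_gap: 0.0155
clock: 13.67
tcp_pos: [0.454, 0.2866, 0.208]
orientation: [0.001, 0.14, 0.99, 0.001]
wrist_force: [0.5, 0.4, -0.7]
finger_gap: 0.0153
tcp [0.454  0.2866 0.208 ] F [ 0.5  0.4 -0.7] go [ 0.017 -0.032  2.249] yrow [0.277 0.961 0.001]
```

```bash
python3 -m crank '{"travel":[[0.01,-0.03,0.15],[0.01,-0.03,0.3],[0.01,-0.03,0.45],[0.01,-0.03,0.6],[0.01,-0.03,0.75]],"turn":[0,0,0,0,0]}' && python3 -m crank '{"travel":[[0,0,0.2],[0,0,0.4],[0,0,0.6],[0,0,0.8],[0,0,1.0]],"turn":[0,0,0,0,0]}' && python3 -m crank '{"travel":[[0,0,0.15],[0,0,0.3],[0,0,0.42],[0,0,0.42],[0,0,0.42]],"turn":[0,0,0,0,0]}'
python3 -c "
from h import *
togo([.4531,.2856,.1125])"
```

```text
clock: 14.08
tcp_pos: [0.4521, 0.2856, 0.1758]
orientation: [-0.0, 0.139, 0.99, -0.0]
wrist_force: [-0.6, -0.2, -0.8]
finger_gap: 0.0151
clock: 14.5
tcp_pos: [0.4522, 0.2856, 0.1357]
orientation: [-0.0, 0.139, 0.99, -0.0]
wrist_force: [-0.5, 0.4, -0.8]
finger_gap: 0.0149
clock: 14.92
tcp_pos: [0.4523, 0.2856, 0.1198]
orientation: [-0.0, 0.139, 0.99, -0.0]
wrist_force: [-1.1, 0.4, -0.3]
finger_gap: 0.0153
tcp [0.4523 0.2856 0.1198] F [-1.1  0.4 -0.3] go [-0.02   0.006  0.181] yrow [ 0.276  0.961 -0.   ]
```

Seat it gently, release, then rise.

```bash
python3 -m crank '{"travel":[[-0.02,0,0.06],[-0.02,0,0.12],[-0.02,0,0.17],[-0.02,0,0.17],[-0.02,0,0.17]],"turn":[0,0,0,0,0]}' && python3 -m crank '{"travel":[[0,0,0],[0,0,0],[0,0,0],[0,0,0],[0,0,0]],"turn":[0,0,0,0,0]}' 45 && python3 -m crank '{"travel":[[0,0,-0.3],[0,0,-0.8],[0,0,-1.4],[0,0,-2.0],[0,0,-2.6]],"turn":[0,0,0,0,0]}'
```

```text
clock: 15.33
tcp_pos: [0.4531, 0.2854, 0.113]
orientation: [-0.0, 0.139, 0.99, 0.0]
wrist_force: [0.4, 0.6, -1.2]
finger_gap: 0.0152
clock: 15.75
tcp_pos: [0.4533, 0.2855, 0.1133]
orientation: [0.0, 0.139, 0.99, 0.0]
wrist_force: [0.4, 0.8, 0.1]
finger_gap: 0.0445
clock: 16.17
tcp_pos: [0.4529, 0.2853, 0.2181]
orientation: [-0.0, 0.139, 0.99, -0.0]
wrist_force: [0.6, 0.7, -0.9]
finger_gap: 0.0451
```

```bash
python3 -m crank '{"travel":[[0,0,-0.5],[0.3,0,-0.8],[0.9,0,-0.8],[1.6,0,-0.8],[2.2,0,-0.8]],"turn":[0,0,0,0,0]}' && python3 -m crank '{"travel":[[0,0,0],[0,0,0],[0,0,0]],"turn":[0,0,0]}'
python3 - <<'E'
from h import *
tray()
c=snap("scene","scene4.png"); cv2.imwrite("pics/crop7.png",c["image"][100:420,150:570,::-1]); snap("top","top4.png")
h=cv2.cvtColor(c["image"],cv2.COLOR_RGB2HSV)
for lo,hi in(((7,150,120),(16,255,255)),((50,100,40),(75,255,255))):
    n,l,st,ce=cv2.connectedComponentsWithStats(cv2.inRange(h,lo,hi))
    print([(ce[i].round(1),st[i]) for i in range(1,n) if st[i,4]>60])
E
```

```text
clock: 16.58
tcp_pos: [0.3665, 0.3098, 0.2489]
orientation: [-0.0, 0.14, 0.99, -0.0]
wrist_force: [-0.0, 0.7, -0.0]
finger_gap: 0.045
clock: 16.83
tcp_pos: [0.3684, 0.3099, 0.249]
orientation: [0.0, 0.139, 0.99, 0.0]
wrist_force: [-0.8, 0.3, -0.4]
finger_gap: 0.0451
white px below front 140 base 225
[(array([448. , 264.9]), array([440, 253,  15,  23, 136], dtype=int32)), (array([494.3, 281.4]), array([482, 265,  24,  31, 255], dtype=int32))]
[(array([418.2, 240.6]), array([411, 228,  14,  24, 209], dtype=int32))]
```

View pics/crop7.png

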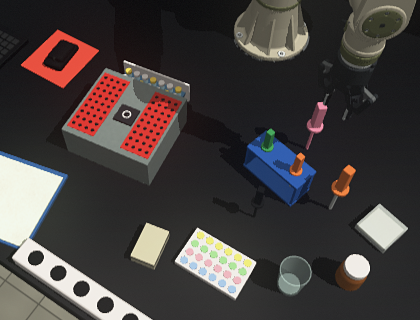

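The pin is back exactly where it was: blob at (448,264.9), against (447.9,264.8) at the start. The punch hasn't moved. My white-pixel count dropped to 140, so the high values earlier were mostly the arm. I'll measure the tray's extension properly before handing in.

```bash
python3 - <<'E'
from h import *
for f in("top0","top4"):
    t=load(f); g=t["image"][280:340,340:440].min(2); yy,xx=np.nonzero(g>150); k=np.abs(xx-45)<12
    print(f,len(yy),"col~385 white rows",sorted(set((yy[k]+280).tolist())), [ray(t,385,v,.1)[0].round(4) for v in sorted(set((yy[k]+280).tolist()))])
a,b=load("top0")["image"],load("top4")["image"]
d=(np.abs(a.astype(int)-b).max(2)>40).astype(np.uint8); n,l,st,ce=cv2.connectedComponentsWithStats(d); print([(s.tolist()) for s in st[1:] if s[4]>8])
E
```

```text
top0 225 col~385 white rows [291, 292, 293, 294, 295, 296] [np.float64(0.4342), np.float64(0.4316), np.float64(0.4289), np.float64(0.4263), np.float64(0.4236), np.float64(0.421)]
top4 145 col~385 white rows [297, 298, 299, 300, 301, 305, 306, 307, 308, 309, 310] [np.float64(0.4183), np.float64(0.4157), np.float64(0.413), np.float64(0.4104), np.float64(0.4078), np.float64(0.3972), np.float64(0.3946), np.float64(0.3919), np.float64(0.3893), np.float64(0.3866), np.float64(0.384)]
[[340, 273, 87, 48, 2598], [246, 294, 19, 13, 159], [46, 304, 157, 176, 17239], [198, 328, 13, 7, 57], [0, 398, 59, 82, 2577], [55, 406, 7, 6, 12], [335, 430, 3, 7, 15], [340, 437, 20, 18, 143], [360, 443, 4, 6, 12], [332, 450, 43, 30, 464], [363, 452, 6, 7, 22], [275, 462, 24, 18, 211], [304, 467, 42, 13, 357]]
```

The changed region at the module front now ends at row 320, against 296 before. At about 2.6 mm/px that is roughly 60 mm, consistent with the full 55 mm. The other changes are the arm and its shadow.

```bash
python3 -c "
from workcell import *
print(hand_in())"
```

```text
the job is handed in; nothing more can be done
None
```

I tripped the latch with the orange pin, the tray sprang out, and the pin is back in the socket it came from. The job was handed in at about 17 s on the robot clock, against the 61 s limit.

**What I did:** I took the small orange pin from the rack and lined its tip up with the white ring using the cameras. I then lowered it in steps of 1–5 mm. The tip met the latch about 23 mm below the plate, and I read at most 5.5 N at the wrist between steps. I drew the pin straight up, hung it back, released it and moved the arm clear.

**Last checks:**
- **Pin:** its image position is (448.0, 264.9), against (447.9, 264.8) at the start.
- **Punch:** its image position is unchanged.
- **Other items:** the other loose items looked undisturbed in the last picture; I did not measure them one by one.
- **Tray:** it is visibly out. A rough estimate from the top camera is 60 mm, consistent with the full 55 mm; I had no direct reading of the joint.

**One check was wrong:** I used a white-pixel count to tell when the tray had sprung. It read about 2,850 while the arm was in view, mostly from the arm itself, and only 140 afterwards. I relied on the pictures and the top-camera estimate instead.

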